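Susceptibility reading of a rock in a loop sensor with a latching spring carriage

TASK

Take a magnetic susceptibility reading of the rock in the white tray: press the meter's white button to zero it while the coil ring is still empty, then push the black pad of the spring-loaded carriage until it has passed its stop pin and let it go, so that it springs back against the pin and stays latched with the rock inside the ring, and last press the green button to measure. Do it all with the fingertips, pushing and pressing only: do not grip the carriage's plate or lift anything, do not touch the rock or the pin's red knob, and leave the other things on the worktop where they are.

Things in the scene. Friction and masses are not known exactly. Their poses are not given: they have to be found in the camera images.
- bench: loop sensor bench, fixed: grey base 320 x 170 x 12 mm, upright white coil ring (160 mm across, 30 mm thick, with its cap 185 mm high) centred at x = +80 mm, and a 52 mm high aluminium block with the stop pin at x = +20, y = +56 mm. Origin: centre of the underside. x: the direction in which the carriage is pushed, away from the robot within 13 degrees; y to its left; z up
- carriage (a joint): m along bench x: 0 out, held there by a spring; 0.070 latched on the stop pin, tray centred in the ring; 0.090 end stop. A lug on it pushes the pin aside from about 0.04; the pin snaps out behind it at about 0.072: push to 0.078-0.090, let go, and the spring returns it to 0.070 (to 0 if let go too early). It takes 3 N at 0, 6 N at 0.09, 2 N more at the pin, and 30 N per m/s of damping
- push_face (a point): centre of the front face of the carriage's black rubber push pad, 64 mm wide (bench y), 46 mm high, upright, facing against bench x. 60 mm above the worktop (the plate's top edge at 84); at x = -140, y = 0 mm in the bench's frame when out; moves with the carriage. Free in front and above; the ring is 205 mm ahead of the pad when out, 115 mm when fully in
- tray_floor (a point): centre of the inner floor of the white tray on the carriage, 50 mm above the worktop, 150 mm ahead of the push face; the tray is 86 (bench x) x 78 mm outside with 4 mm walls 14 mm high inside
- specimen_mid (a point): centre, half-way up, of the rock specimen lying loose in the tray: a brownish-green lump, 70 (along the bench's x) x 58 x 42 mm. Not to be touched
- stop_pin (a joint): how far in m the steel stop pin is pushed back into its block: 0 fully out (as at the start and when latched), about 0.010 while the lug passes
- pin_knob (a point): middle of the red pull knob of the stop pin (22 mm across, 19 mm long, its axis level across the bench), 41 mm above the worktop, on the left of the bench. Not to be touched
- meter: the fixed meter: a grey box 105 (x) x 130 (y) x 36 mm with a dark display on the far half of its top and a white and a green push button on the near half, a short antenna 63 mm high at its far left corner. It stands to the left or to the right of the bench. Origin: centre of the underside
- white_button (a joint): zero button, how far it is pressed in m: 0 released, 0.006 fully down (4 N); 0.004 counts as pressed
- white_button_top (a point): centre of the top of the white zero button, a round cap 24 mm across, pressed straight down; at x = -24, y = +33 mm in the meter's frame
- green_button (a joint): measure button, how far it is pressed in m: 0 released, 0.006 fully down (4 N); 0.004 counts as pressed
- green_button_top (a point): centre of the top of the green measure button, a round cap 24 mm across, pressed straight down; at x = -24, y = -33 mm in the meter's frame
- dark_rock: bystander: big dark green-black rock, 115 x 150 x 90 mm, on the side of the bench where the meter is not; origin at the centre of its underside
- jasper: bystander: red-brown rock, 82 x 98 x 65 mm; origin at the centre of its underside
- streak_plate: bystander: cream streak plate, 48 x 64 x 8 mm; origin at the centre of its underside
- brush: bystander: flat dusting brush, 36 x 175 x 11 mm; origin at the centre of its underside
- lens: bystander: folding brass hand lens, 27 x 70 x 10 mm; origin at the centre of its underside
- plate_mid (a point): centre of the white upright plate that carries the black pad, 9 mm behind the pad's face: 74 mm wide, 58 mm high (26 to 84 mm above the worktop), 10 mm thick, two gussets behind it. Push on the pad in front of it; fingers that press on the plate or its gussets themselves count as gripping it

How it is judged:
On the way, in this order (a step that is already met when the one before it is completed fails the run):
1. the white button is pressed while the carriage is still out and the ring empty (value of joint white_button above 0.004 m and value of joint carriage below 0.008 m), for 0.05 s.
2. the carriage has been let go and rests latched against the stop pin, the rock in the ring (value of joint carriage between 0.067 and 0.072 m and value of joint stop_pin below 0.003 m and contact force between each of the arm, the fingers and bench below 0.1 N), for 0.3 s.
3. the green button is pressed with the carriage latched (value of joint green_button above 0.004 m and value of joint carriage between 0.067 and 0.072 m), for 0.05 s.
At the end, for the whole second after the job is handed in: the carriage rests against the stop pin (0.067 to 0.072 m, pin out to within 3 mm), the rock lies still in the tray within 15 mm of its centre, and both buttons are released (value of joint carriage between 0.067 and 0.072 m and value of joint stop_pin below 0.003 m and horizontal distance between specimen_mid and tray_floor below 0.015 m and z of specimen_mid in the frame of tray_floor below 0.035 m and linear speed of specimen below 0.02 m/s and value of joint each of white_button, green_button below 0.002 m); the robot touches nothing.
It fails at once if the rock, the stop pin or its knob is touched by the robot (contact force between any of the fingers, the arm and specimen above 0.5 N or contact force between any of the fingers, the arm and stop_pin above 0.5 N).
It fails at once if the carriage's white plate is gripped, or the rock is lifted or thrown out of its tray (horizontal distance between specimen_mid and tray_floor above 0.03 m or z of specimen_mid in the frame of tray_floor above 0.045 m or contact force between the fingers and carriage_c1 above 3 N or contact force between the fingers and carriage_c2 above 3 N or contact force between the fingers and carriage_c3 above 3 N).
It fails at once if the meter is zeroed with the rock on its way into the ring (value of joint white_button above 0.004 m and value of joint carriage above 0.012 m).
It fails at once if the measure button is pressed before the rock is in the ring (value of joint green_button above 0.004 m and value of joint carriage below 0.06 m).
It fails at once if a bystander is moved by more than 20 mm (distance of any of dark_rock, jasper, streak_plate, brush, lens from where it was at the start of the episode above 0.02 m).
It also fails if it takes over 51 s, if anything falls off the work surface, if the arm or the gripper's body presses on something with over 40 N, if the wrist force passes 120 N, or if a joint passes its speed limit or range.

ROBOT

A 6-joint arm with a two-finger parallel gripper is mounted at the origin on a cart in front of the work surface, level with it; the furniture and walls round the work are solid. World frame = base frame: x ahead of the robot, y to its left, z up, the work surface at z = 0. Lengths are in m, angles in rad, forces in N, time in s.
With the tool pointing down it reaches from about 0.35 to 0.975 m from the base axis. Payload 4.9 kg.
Tool frame: the origin (TCP) lies at the very end of the fingers, on their centre line; the grasp point (between the pads) lies 19 mm behind it; z points along the fingers, y is the line along which they close (so a half turn about z gives the same grasp; the last joint's range is limited). The gripper opens to 85 mm and grips with 20 to 120 N. Pads are 22 mm wide; open, the fingers measure 114 mm over their backs; the gripper's body (76 mm by 85 mm) begins 54 mm behind the grasp point. The pads swing forward as they close: fully open they stand 13 mm farther back than shut.
Start: joints at [1.037, 0.053, 1.613, -0, 1.476, -0.119], TCP at [0.252, 0.572, 0.231] pointing down, gripper open.
Joint ranges: [-3.01, 3.01], [-1.01, 2.22], [0.06, 2.58], [-1.02, 4.17], [0.09, 2.62], [-3.14, 3.14]. Speed limits (rad/s): [2.57, 2.57, 3.14, 3.14, 3.14, 3.14].

INTERFACE

Orientations are given as a unit quaternion [w, x, y, z].
In Python, from plant import manip, vision, order gives the robot as it stands.
- The arm moves only by the tool play_rows, never from a script. Its argument "steps" is a list that holds one entry, the list of rows, each a list of 6 numbers: the shift along the tool's x, y, z in mm, then the turn, a rotation vector about the tool's x, y, z in degrees. A call has 1 to 12 rows; each row is the pose to reach, as a shift and turn from the pose commanded when the call began, along the tool's axes at that moment; what a row does not reach only later rows make up. A row lasts 1/12 s, in which the tool goes at most 41.7 mm and 7.16 degrees, less where a joint would pass 70% of its speed; a pose out of reach is approached as far as the arm can. A call with a gripper value outside its range is refused whole. "claw" is the gripper's target within -1 to 1 (fully open at 1, half-way at 0, shut at -1), set as the call begins (left out, the last holds). The fingers move at their own pace and stop on an object; the grip force is fixed at half the most. Time passes only in rows, so rows that repeat a pose let the fingers close. It gives the time, the measured TCP pose, the force, the opening and the grip force at its end, in the units of the state.
- manip.state(): the state, without advancing time (a new reading comes with each control period).
- vision.grab_frame(name): name is "scene" or "top" or "wrist"; returns (picture, depth): 384x512x3 uint8, blue, green, red; 384x512 float32, m along the optical axis (not along the pixel's ray), 0 where there is no reading.
- vision.camera_info(name): a dict with "K" (3x3 intrinsics, pixels), "eye" and "orientation" of the camera in the world; the wrist camera has in their place "T_tool_cam" (4x4, takes a point from camera to tool coordinates, whose origin is the TCP and whose axes are the flange's). Camera axes: x right, y down, z forward; pixel columns grow to the right and rows downward; lengths in m; the calibration is good to about 2 mm. The wrist camera is an equidistant fisheye: a pixel r from the principal point sees the ray r / f radians off the axis. A picture is of the moment at which its call begins: read the wrist's pose just before it. camera_info takes no time and is no camera call.
- order.job_done(): hands the job in; it is judged then, once.
The state is a dict: "time": time; "joint_pos": joint angles; "joint_vel": joint speeds; "joint_efforts": joint torques, N m; "tool_pos": TCP position; "tool_rot": TCP orientation; "contact_force": force on the tool from outside, world axes, zero at the start; "ft_torque": the same for the moment, N m; "gripper_width": opening from 0.0 (shut) to 1.0 (fully open); "grasp_force": force on a finger pad.
Only numpy, scipy, OpenCV 4.12 (cv2) and the standard library are available. Lean on these libraries where they do the work, as an engineer would, in place of code of your own. Each camera call takes 0.05 s, during which the arm holds its last target. There are 200 camera calls.

## Working session

There is one attempt and no reset: what is moved stays moved. The work goes in short steps, Python scripts to look and compute and a tool call to move; the robot and the scene stay as the last step left them, time stands still between calls to the robot, and variables do not carry over. Pictures are saved under pics/ and viewed, at most 10 in all, crops included, and the job is handed in when it is done.

Besides the shell and the picture viewer there is one more tool, called after "Request:" as name(argument=value, ...) on one line, values as JSON. play_rows: Moves the arm, as the interface text tells. Its arguments: {"type":"object","properties":{"steps":{"type":"array"},"claw":{"type":"number"}},"required":["steps"]}

```bash
mkdir -p pics; python3 - <<'E'
from plant import manip,vision
import cv2,numpy as np
print(manip.state())
for n in("scene","top"):
    p,d=vision.grab_frame(n);cv2.imwrite(f"pics/{n}.png",p);np.save(f"{n}.npy",d)
    print(vision.camera_info(n))
a=cv2.imread("pics/scene.png");b=cv2.imread("pics/top.png")
E
```

```text
{'time': 0.0, 'joint_pos': array([ 1.03699358e+00,  5.33440722e-02,  1.61432106e+00, -2.15247799e-05,
        1.47602879e+00, -1.19007092e-01]), 'joint_vel': array([ 0.00048081,  0.00012633,  0.00019668, -0.00060094, -0.00024806,
       -0.00053873]), 'joint_efforts': array([ 1.81374256e-03, -3.93701828e+01, -3.70171559e+01, -2.34507769e-05,
        7.17370378e-03, -1.09106170e-05]), 'tool_pos': array([0.25155637, 0.57143738, 0.2300548 ]), 'tool_rot': array([-3.26727474e-04,  2.05913073e-01,  9.78569723e-01, -9.98596021e-04]), 'contact_force': array([ 0.00934652, -0.11584033, -0.74298564]), 'ft_torque': array([-0.00660196,  0.01140495, -0.02335046]), 'grasp_force': 0.0, 'gripper_width': 1.0006198727401852}
{'K': array([[436.05639162,   0.        , 251.95083781],
       [  0.        , 436.05639162, 189.9177372 ],
       [  0.        ,   0.        ,   1.        ]]), 'eye': array([ 0.02902208, -0.65481085,  1.23898937]), 'orientation': array([-0.31392195,  0.91122287, -0.25133798,  0.08919141])}
{'K': array([[352.70360587,   0.        , 253.17816116],
       [  0.        , 352.70360587, 191.70172458],
       [  0.        ,   0.        ,   1.        ]]), 'eye': array([0.45387843, 0.14361341, 1.22488273]), 'orientation': array([ 0.01347977, -0.70113736,  0.71248258, -0.02435714])}
```

View pics/top.png

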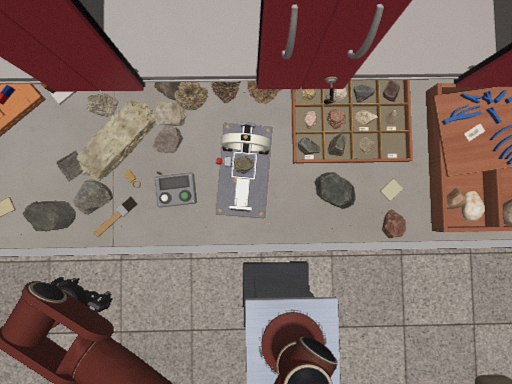

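View pics/scene.png

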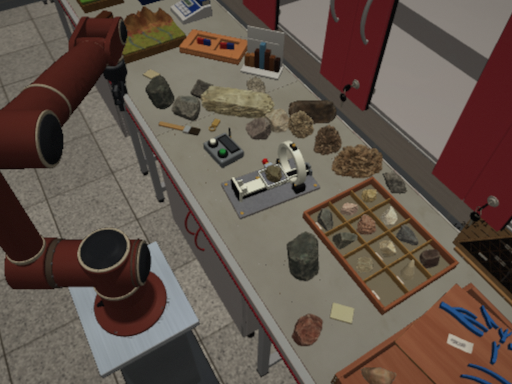

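The top view shows the bench around (244,170), with the meter to its left at (175,190), white button (165,198) and green button (184,196). I'll enlarge it.

```bash
python3 - <<'E'
import cv2
b=cv2.imread("pics/top.png")[115:225,148:280]
cv2.imwrite("pics/c.png",cv2.resize(b,None,fx=5.4,fy=5.4,interpolation=cv2.INTER_CUBIC)[:600])
E
```

```text
(no output)
```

View pics/c.png

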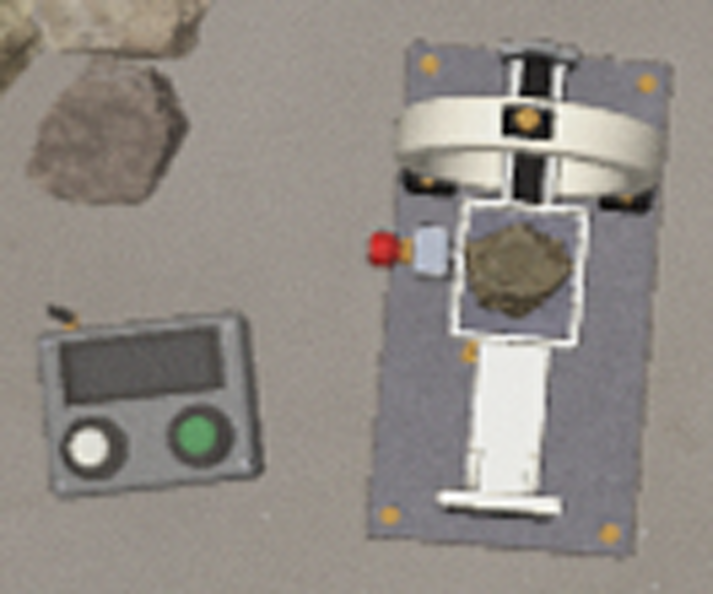

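The crop shows white button (90,447), green (198,436), plate top edge (437,497)–(560,508), base corners (370,537), (632,556), (672,65), (405,40).

```bash
cat > h.py <<'E'
import numpy as np
from scipy.spatial.transform import Rotation as R
from plant import manip,vision
def ray(n,u,v,z):
    c=vision.camera_info(n);q=c["orientation"];M=R.from_quat([*q[1:],q[0]]).as_matrix()
    d=M@np.linalg.inv(c["K"])@[u,v,1];return c["eye"]+d*(z-c["eye"][2])/d[2]
def pd(n,u,v,depth):
    c=vision.camera_info(n);q=c["orientation"];M=R.from_quat([*q[1:],q[0]]).as_matrix()
    return c["eye"]+M@np.linalg.inv(c["K"])@[u,v,1]*depth
E
python3 - <<'E'
from h import *
np.set_printoptions(precision=4,suppress=True)
D=np.load("top.npy")
P=lambda a,b:((a+.5)/5.4+148-.5,(b+.5)/5.4+115-.5)
for k,(a,b,z) in dict(white=(90,447,.042),green=(198,436,.042),pl=(437,500,.084),pr=(560,511,.084),c1=(370,537,.012),c2=(632,556,.012),c3=(672,65,.012),c4=(405,40,.012),knob=(383,249,.045),
   m1=(55,495,.036),m2=(262,475,.036),m3=(243,314,.036),m4=(40,335,.036)).items():
    u,v=P(a,b);print(k,ray("top",u,v,z),pd("top",u,v,D[round(v),round(u)]))
E
```

```text
white [0.5028 0.4225 0.042 ] [0.502  0.4182 0.0603]
green [0.5085 0.3558 0.042 ] [0.5079 0.3531 0.0568]
pl [0.466 0.206 0.084] [0.466  0.206  0.0835]
pr [0.4583 0.1326 0.084 ] [0.4583 0.1325 0.0818]
c1 [0.444  0.2527 0.012 ] [ 0.4439  0.2539 -0.0014]
c2 [0.4292 0.0866 0.012 ] [ 0.4289  0.0859 -0.002 ]
c3 [0.7445 0.055  0.012 ] [0.7466 0.0544 0.0032]
c4 [0.763  0.2268 0.012 ] [ 0.7664  0.2277 -0.0012]
knob [0.6231 0.2397 0.045 ] [0.6221 0.2392 0.0517]
m1 [0.4735 0.4457 0.036 ] [0.4735 0.446  0.0348]
m2 [0.4839 0.3173 0.036 ] [ 0.4848  0.3227 -0.0009]
m3 [0.5847 0.3283 0.036 ] [0.5874 0.3321 0.0119]
m4 [0.5735 0.4548 0.036 ] [0.5739 0.4561 0.0312]
```

Request:
play_rows(claw=-1, steps=[[[-36,-5,0,0,0,-2.3],[-72,-10,0,0,0,-4.6],[-108,-15,0,0,0,-7],[-145,-20,0,0,0,-9.3],[-181,-24,0,0,0,-11.6],[-217,-29,0,0,0,-14],[-254,-34,0,0,0,-16.3],[-290,-39,0,0,0,-18.5],[-290,-39,40,0,0,-18.5],[-290,-39,80,0,0,-18.5],[-290,-39,115,0,0,-18.5],[-290,-39,130,0,0,-18.5]]])

```text
time: 1.1
tool_pos: [0.4984, 0.4168, 0.0943]
tool_rot: [-0.004, 0.046, 0.999, -0.003]
contact_force: [-1.2, -0.3, -0.3]
gripper_width: 0.001
grasp_force: 0.0
```

```bash
python3 - <<'E'
from h import *
import cv2
s=manip.state();print(s["time"],s["tool_pos"],s["tool_rot"],s["contact_force"],s["gripper_width"])
p,d=vision.grab_frame("wrist");cv2.imwrite("pics/w1.png",p);np.save("w1.npy",d);print(vision.camera_info("wrist"))
p,d=vision.grab_frame("scene");cv2.imwrite("pics/s1.png",cv2.resize(p[100:230,150:350],None,fx=4,fy=4))
E
```

```text
1.1 [0.49844408 0.41680062 0.09427286] [-0.00417797  0.04629695  0.9989144  -0.0030252 ] [-1.22337952 -0.28365436 -0.34699244] 0.0014451039089742057
{'K': array([[297.31863964,   0.        , 251.59927007],
       [  0.        , 297.31863964, 190.95230873],
       [  0.        ,   0.        ,   1.        ]]), 'T_tool_cam': array([[ 2.98197472e-04, -9.49415341e-01, -3.14022964e-01,
         8.08172923e-02],
       [ 9.99999654e-01,  5.26976048e-04, -6.43652849e-04,
        -7.61346433e-04],
       [ 7.76576469e-04, -3.14022663e-01,  9.49415169e-01,
        -1.41580369e-01],
       [ 0.00000000e+00,  0.00000000e+00,  0.00000000e+00,
         1.00000000e+00]])}
```

View pics/w1.png

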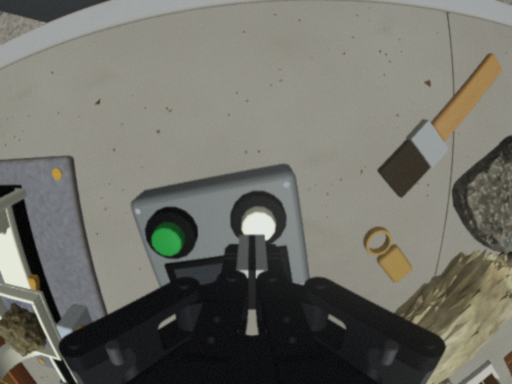

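The wrist view shows the fingertips just over the white button (white at 260,222; green at 168,239; meter corners 132,203 and 290,166). I'll localise with wrist depth.

```bash
python3 - <<'E'
from h import *
np.set_printoptions(precision=4,suppress=True)
c=vision.camera_info("wrist");K=c["K"];T=c["T_tool_cam"];D=np.load("w1.npy")
Rt=R.from_quat([.0463,.9989,-.003,-.0042]).as_matrix();t=np.array([.4984,.4168,.0943])
def w(u,v,z=None):
    x=np.array([u-K[0,2],v-K[1,2]]);r=np.linalg.norm(x);th=r/K[0,0]
    d=np.array([*(x/r*np.tan(th)),1]);o=Rt@T[:3,3]+t;g=Rt@T[:3,:3]@d
    return o+g*(D[v,u] if z is None else (z-o[2])/g[2])
for p in [(168,239),(165,232),(175,239),(260,220),(260,212),(250,220)]: print(p,w(*p),w(*p,.055))
for p in [(132,203),(290,166)]: print(p,w(*p,.036))
print(w(8,195,.084),w(20,186,.084))
E
```

```text
(168, 239) [0.5063 0.3565 0.057 ] [0.5072 0.3557 0.055 ]
(165, 232) [0.5002 0.3559 0.0583] [0.5017 0.3546 0.055 ]
(175, 239) [0.5064 0.3617 0.0573] [0.5075 0.3609 0.055 ]
(260, 220) [0.4973 0.4213 0.0561] [0.4978 0.4213 0.055 ]
(260, 212) [0.4918 0.4218 0.0558] [0.4921 0.4218 0.055 ]
(250, 220) [0.4967 0.4148 0.0562] [0.4972 0.4147 0.055 ]
(132, 203) [0.4846 0.3252 0.036 ]
(290, 166) [0.4675 0.4452 0.036 ]
[0.4553 0.2452 0.084 ] [0.4501 0.2614 0.084 ]
```

Request:
play_rows(steps=[[[0,-1,20,0,0,0],[0,-1,36,0,0,0],[0,-1,36,0,0,0],[0,-1,36,0,0,0]]])

```text
time: 1.53
tool_pos: [0.502, 0.4191, 0.0671]
tool_rot: [0.001, 0.046, 0.999, 0.0]
contact_force: [-0.4, 0.2, 0.5]
gripper_width: 0.0
grasp_force: 0.0
```

Request:
play_rows(steps=[[[0,0,7,0,0,0],[0,0,12,0,0,0],[0,0,12,0,0,0],[0,0,12,0,0,0]]])

```text
time: 1.87
tool_pos: [0.5024, 0.4191, 0.0547]
tool_rot: [0.001, 0.046, 0.999, 0.001]
contact_force: [0.2, 1.2, 2.9]
gripper_width: -0.0
grasp_force: 1.3
```

Request:
play_rows(steps=[[[0,0,3,0,0,0],[0,0,5,0,0,0],[0,0,5,0,0,0],[0,0,5,0,0,0]]])

```text
time: 2.2
tool_pos: [0.5025, 0.4192, 0.0519]
tool_rot: [0.001, 0.046, 0.999, 0.001]
contact_force: [-3.1, -2.3, 14.4]
gripper_width: -0.001
grasp_force: 7.2
```

Request:
play_rows(steps=[[[0,0,-25,0,0,0],[0,0,-60,0,0,0],[0,0,-90,0,0,0],[10,-35,-90,0,0,0],[21,-70,-90,0,0,0],[32,-106,-90,0,0,0],[43,-142,-90,0,0,0],[54,-178,-90,0,0,0],[65,-215,-90,0,0,0],[76,-252,-90,0,0,0],[76,-252,-90,0,0,0],[76,-252,-60,0,0,0]]])

```text
time: 3.2
tool_pos: [0.4062, 0.174, 0.1135]
tool_rot: [0.006, 0.047, 0.999, 0.002]
contact_force: [2.4, 1.0, 1.3]
gripper_width: 0.0
grasp_force: 0.0
```

```bash
python3 - <<'E'
from h import *
import cv2
s=manip.state();print(s["time"],s["tool_pos"],s["tool_rot"],s["contact_force"])
p,d=vision.grab_frame("wrist");cv2.imwrite("pics/w2.png",p);np.save("w2.npy",d)
p,d=vision.grab_frame("top");cv2.imwrite("pics/t2.png",cv2.resize(p[130:240,190:300],None,fx=5,fy=5))
E
```

```text
3.2 [0.40624035 0.17404059 0.11348315] [0.00583433 0.04746547 0.99885441 0.0016915 ] [2.39166062 0.9763762  1.30356814]
```

View pics/w2.png

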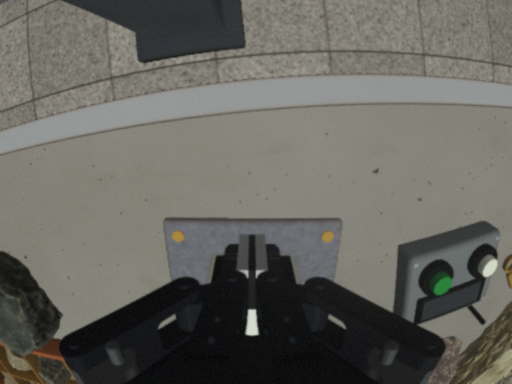

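The tips are centred on the bench: the near base edge runs (163,219)–(342,219) and the tip is at column 252. I'll lower and push.

Request:
play_rows(steps=[[[0,0,30,0,0,0],[0,0,53,0,0,0],[0,0,53,0,0,0],[-10,0,53,0,0,0],[-20,0,53,0,0,0],[-28,0,53,0,0,0],[-34,0,53,0,0,0],[-38,0,53,0,0,0],[-38,0,53,0,0,0]]])

```text
time: 4.05
tool_pos: [0.4422, 0.171, 0.0564]
tool_rot: [0.001, 0.046, 0.999, 0.0]
contact_force: [-0.8, 0.8, -0.1]
gripper_width: 0.002
grasp_force: 0.0
```

Request:
play_rows(steps=[[[-6,0,0,0,0,0],[-12,0,0,0,0,0],[-18,0,0,0,0,0],[-24,0,0,0,0,0],[-30,0,0,0,0,0],[-36,0,0,0,0,0],[-42,0,0,0,0,0],[-48,0,0,0,0,0],[-54,0,0,0,0,0],[-60,0,0,0,0,0],[-60,0,0,0,0,0],[-60,0,0,0,0,0]]])

```text
time: 5.05
tool_pos: [0.4991, 0.1652, 0.0548]
tool_rot: [-0.002, 0.046, 0.999, -0.0]
contact_force: [-4.4, -0.2, 3.9]
gripper_width: 0.0
grasp_force: 2.7
```

```bash
python3 - <<'E'
from h import *
import cv2
s=manip.state();print(s["time"],s["tool_pos"],s["tool_rot"],s["contact_force"])
p,d=vision.grab_frame("scene");cv2.imwrite("pics/s3.png",cv2.resize(p[110:240,190:350],None,fx=4.5,fy=4.5,interpolation=cv2.INTER_CUBIC))
E
```

```text
5.05 [0.49906617 0.16518886 0.05478856] [-2.05305072e-03  4.59384943e-02  9.98942047e-01 -4.74977194e-04] [-4.4383424  -0.15785178  3.87328206]
```

View pics/s3.png

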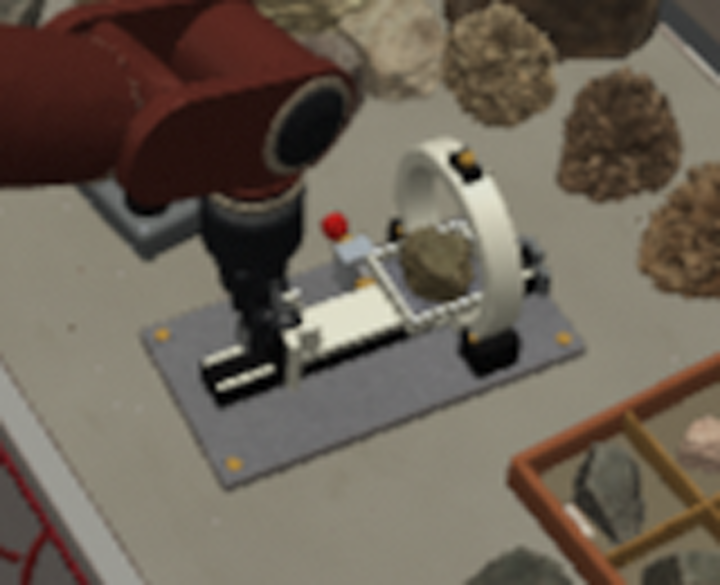

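The carriage is following the push and the rock sits still in the tray. I'll continue toward the end stop.

Request:
play_rows(steps=[[[-4,0,0,0,0,0],[-8,0,0,0,0,0],[-12,0,0,0,0,0],[-16,0,0,0,0,0],[-20,0,0,0,0,0],[-23,0,0,0,0,0],[-25,0,0,0,0,0],[-25,0,0,0,0,0],[-25,0,0,0,0,0]]])

```text
time: 5.85
tool_pos: [0.5236, 0.163, 0.0545]
tool_rot: [-0.002, 0.046, 0.999, -0.0]
contact_force: [-5.3, 0.3, 2.4]
gripper_width: 0.003
grasp_force: 2.7
```

Request:
play_rows(steps=[[[-2,0,0,0,0,0],[-4,0,0,0,0,0],[-5,0,0,0,0,0],[-5,0,0,0,0,0],[-5,0,0,0,0,0]]])

```text
time: 6.27
tool_pos: [0.5284, 0.1625, 0.0545]
tool_rot: [-0.002, 0.046, 0.999, -0.0]
contact_force: [-5.9, -0.3, 1.9]
gripper_width: -0.0
grasp_force: 2.8
```

Request:
play_rows(steps=[[[4,0,0,0,0,0],[8,0,0,0,0,0],[12,0,0,0,0,0],[16,0,0,0,0,0],[20,0,0,0,0,0],[25,0,0,0,0,0],[31,0,0,0,0,0],[37,0,0,0,0,0],[37,0,0,0,0,0]]])

```text
time: 7.02
tool_pos: [0.4923, 0.1663, 0.0553]
tool_rot: [-0.0, 0.046, 0.999, 0.0]
contact_force: [-1.5, -0.1, -0.6]
gripper_width: -0.006
grasp_force: 0.0
```

```bash
python3 - <<'E'
from h import *
import cv2
s=manip.state();print(s["time"],s["tool_pos"],s["tool_rot"],s["contact_force"])
p,d=vision.grab_frame("scene");cv2.imwrite("pics/s4.png",cv2.resize(p[110:240,190:350],None,fx=4.5,fy=4.5,interpolation=cv2.INTER_CUBIC))
E
```

```text
7.0167 [0.49234879 0.16629491 0.05531699] [-2.33304440e-05  4.57311135e-02  9.98953784e-01  4.90565535e-05] [-1.4549821  -0.08168593 -0.58293803]
```

View pics/s4.png

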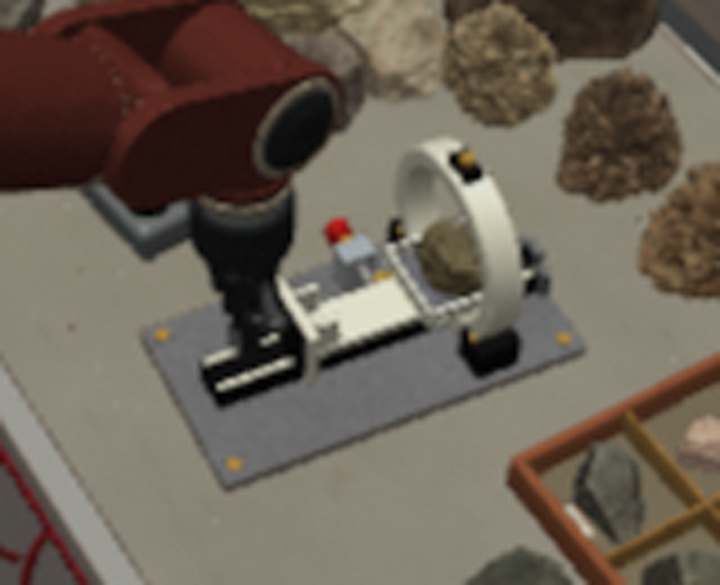

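It is latched: the pad is clear of the fingers, the plate is now at (312,335), and the rock is in the ring at (450,255). Next is the green button.

Request:
play_rows(steps=[[[20,0,0,0,0,0],[25,0,-30,0,0,0],[25,0,-65,0,0,0],[20,20,-86,0,0,0],[16,50,-86,0,0,0],[12,85,-86,0,0,0],[8,120,-86,0,0,0],[4,155,-86,0,0,0],[2,189,-86,0,0,0],[2,189,-86,0,0,0],[2,189,-50,0,0,0],[2,189,-20,0,0,0]]])

```text
time: 8.07
tool_pos: [0.5104, 0.3559, 0.0766]
tool_rot: [0.002, 0.045, 0.999, 0.001]
contact_force: [0.1, -0.1, -0.6]
gripper_width: -0.003
grasp_force: 0.0
```

Request:
play_rows(steps=[[[0,0,8,0,0,0],[0,0,10,0,0,0],[0,0,10,0,0,0]]])

```text
time: 8.32
tool_pos: [0.5086, 0.3541, 0.0652]
tool_rot: [-0.0, 0.046, 0.999, -0.0]
contact_force: [0.1, 0.1, 0.8]
gripper_width: 0.004
grasp_force: 0.0
```

Request:
play_rows(steps=[[[0,0,6,0,0,0],[0,0,12,0,0,0],[0,0,16,0,0,0],[0,0,17,0,0,0],[0,0,17,0,0,0]]])

```text
time: 8.73
tool_pos: [0.5107, 0.3553, 0.052]
tool_rot: [0.002, 0.046, 0.999, 0.001]
contact_force: [-3.1, -1.7, 10.3]
gripper_width: -0.0
grasp_force: 5.2
```

Request:
play_rows(steps=[[[0,0,-20,0,0,0],[0,0,-50,0,0,0],[0,0,-90,0,0,0],[30,30,-120,0,0,0],[60,60,-120,0,0,0],[80,80,-120,0,0,0],[80,80,-120,0,0,0],[80,80,-120,0,0,0]]])

```text
time: 9.4
tool_pos: [0.4353, 0.4428, 0.169]
tool_rot: [0.0, 0.044, 0.999, 0.0]
contact_force: [0.5, -0.2, 0.4]
gripper_width: 0.004
grasp_force: 0.0
```

```bash
python3 - <<'E'
from h import *
import cv2
s=manip.state();print(s["time"],s["tool_pos"],s["contact_force"])
p,d=vision.grab_frame("top");cv2.imwrite("pics/t5.png",cv2.resize(p[115:225,148:280],None,fx=5.4,fy=5.4,interpolation=cv2.INTER_CUBIC))
E
```

```text
9.4 [0.43525055 0.44276913 0.16897835] [ 0.51780801 -0.17496363  0.3868091 ]
```

View pics/t5.png

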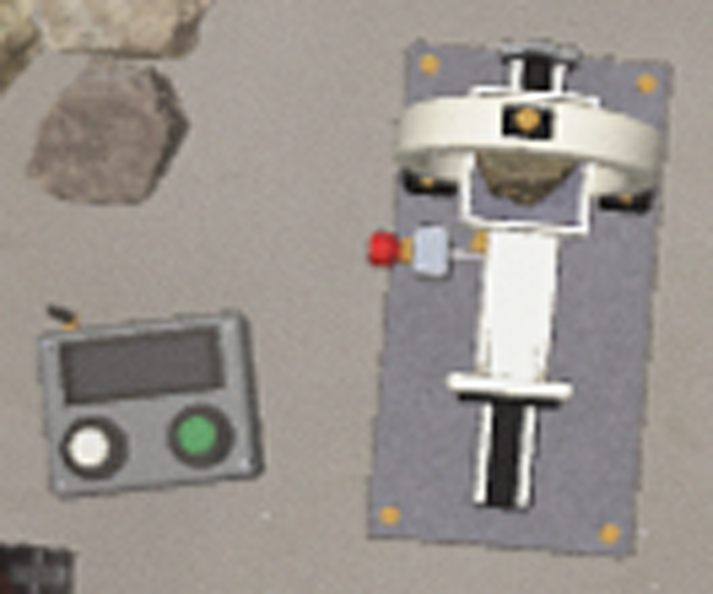

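The top view shows the carriage latched behind the pin (lug at 480,240, plate at 510,387), with the rock under the ring, both buttons up and the arm clear. I'll hand in.

```bash
python3 -c "
from plant import order;print(order.job_done())"
```

```text
the job is handed in; nothing more can be done
None
```

I pressed the white button with the ring empty, pushed the carriage past its pin so it latched with the rock in the ring, then pressed green; the last image shows it still latched with the arm clear. I handed the job in at about 9.5 s, and no verdict came back.

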